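# Load a crampon toothplate into the hand press and set its rivet

### The job

Put the orange buckle that was left on the press's loading ledge into the aluminium tray. Then slide the narrow crampon toothplate, teeth up and bare tongue first, into the press's slot until it is fully home against the stop, and pull the press lever all the way down to set the rivet and let it spring back up. Leave the toothplate in the slot and everything else where it lies.

Things in the scene. Friction and masses are not known exactly. Their poses are not given: they have to be found in the camera images.
- press: Cast iron hand press fixed to the bench. Origin on the bench under the middle of the slot mouth; x points into the slot, z up. In its frame: loading ledge 40 mm wide, x -55 to 0 mm, top at z 30 mm, level with the slot floor; slot block x 0 to 70, y -36.5 to 36.5, top z 45.5 mm; the lever's post at x 19 to 61, y -88 to -53 mm, 115 mm high, on an iron bed 30 mm high.
- slot_stop (a point): Middle of the slot's floor at its end stop: 60, 0, 30 mm in the press's frame. The slot is a channel 60 mm deep, flared over its first 12 mm, then 53 mm wide and 7.5 mm high (z 30 to 37.5 mm); a lip 22.5 mm wide covers each edge, open between them.
- press_lever (a joint): Lever angle: 0 = up, held by the spring; 0.5 rad = fully down and level. The hinge runs along the press's x at y -60, z 100 mm of its frame; the lever, a bar 22 mm wide centred on x 40 mm, reaches 205 mm to the press's +y side and rises 0.5 rad above level when up. Fully down takes about 12 N at the grip.
- lever_grip (a point): Point on top of the lever's round grip (22 mm thick), 170 mm from the hinge and 35 mm from the lever's end: push down here. It moves with the lever.
- plate: The narrow steel crampon toothplate, the one to load, 250 g: 110 x 50 x 5 mm, origin at the centre of its underside, x to its bare tongue, z up. Tongue x -9 to 55 mm, with a rivet head 3 mm high 20 mm from its front. On x -55 to -9 mm both long edges carry upright flanges 4 mm thick, outer faces 50 mm apart, 20 mm high from the underside; three teeth on each reach 27 mm.
- plate_nose (a point): Middle of the toothplate's front (tongue) edge, on its underside.
- buckle: Orange plastic binding buckle lying on the loading ledge, in the way: 34 (x) x 40 (y) x 16 mm, origin at the centre of its underside, 30 g.
- tray: Open aluminium tray fixed to the bench, outside 130 (x) x 120 (y) x 30 mm, walls 4 mm; origin at the centre of its underside.
- wide_plate: Another toothplate that is too wide for the slot: 100 x 66 x 5 mm with toothed flanges on its rear 46 mm, otherwise alike; bystander. Origin at the centre of its underside.
- spare_buckle: A second orange buckle like the first, on the bench; bystander.
- jar: Small jar of rivets, 50 mm across, 75 mm high; bystander. Origin at the centre of its foot.
- punch: Brass rivet punch lying on the bench, 110 x 14 x 14 mm along its x; bystander. Origin on its underside.
Mind the look-alikes: they are no part of the job. What is shaped like the plate but pink is not meant.

How it is judged:
On the way, in this order (a step that is already met when the one before it is completed fails the run):
1. the narrow toothplate is fully home in the slot, with the buckle out of the way in the tray (x of plate_nose in the frame of press between 0.057 and 0.063 m and y of plate_nose in the frame of press between -0.003 and 0.003 m and z of plate_nose in the frame of press between 0.027 and 0.033 m and angle between the x axis of plate and the x axis of press, either way round below 0.06 rad and x of buckle in the frame of tray between -0.06 and 0.06 m and y of buckle in the frame of tray between -0.055 and 0.055 m and z of buckle in the frame of tray between -0.002 and 0.03 m), for 0.2 s.
2. with the toothplate home, the lever is all the way down (x of plate_nose in the frame of press between 0.057 and 0.063 m and y of plate_nose in the frame of press between -0.003 and 0.003 m and z of plate_nose in the frame of press between 0.027 and 0.033 m and angle between the x axis of plate and the x axis of press, either way round below 0.06 rad and value of joint press_lever above 0.44 rad), for 0.1 s.
At the end, for the whole second after the job is handed in: The narrow toothplate rests teeth up on the slot floor, front edge within 3 mm of the stop and of the slot's middle, within 0.06 rad of its line; the ledge's buckle lies in the tray; the lever is back under 0.05 rad after passing 0.44 rad with the plate home; bystanders within 30 mm; all at rest (all of step 1 and value of joint press_lever below 0.05 rad and linear speed of each of plate, buckle below 0.02 m/s); the robot touches nothing.
It fails at once if another thing on the bench is shifted by more than 30 mm (distance of any of wide_plate, spare_buckle, jar, punch from where it was at the start of the episode above 0.03 m).
It also fails if it takes over 72 s, if anything falls off the work surface, if the arm or the gripper's body presses on something with over 40 N, if the wrist force passes 120 N, or if a joint passes its speed limit or range.

### The arm

A 6-joint arm with a two-finger parallel gripper is mounted at the origin on the work surface. World frame = base frame: x ahead of the robot, y to its left, z up, the work surface at z = 0. Lengths are in m, angles in rad, forces in N, time in s.
With the tool pointing down it reaches from about 0.25 to 0.85 m from the base axis. Payload 12.5 kg.
Tool frame: the origin (TCP) lies midway between the tips of the shut fingers; the grasp point (between the pads) lies 19 mm behind it; z points along the fingers, y is the line along which they close (so a half turn about z gives the same grasp; the last joint's range is limited). The gripper opens to 93 mm and grips with 3 to 60 N. Pads are 15 mm wide; open, the fingers measure 128 mm over their backs; the gripper's body (75 mm by 188 mm) begins 65 mm behind the grasp point.
Start: joints at [1.032, 0.351, 1.652, -0, 1.139, -0.085], TCP at [0.241, 0.494, 0.19] pointing down, gripper open.
Joint ranges: [-2.75, 2.75], [-0.79, 2.1], [0.01, 2.65], [-1.57, 4.71], [0.07, 3.14], [-2.87, 2.87]. Speed limits (rad/s): [2.22, 2.22, 2.79, 3.14, 3.14, 3.14].

### API

Orientations are given as a rotation vector (axis times angle).
In Python, from plant import sensors, camera, bot, spotter gives the robot as it stands.
- The arm moves only by the shell command python3 -m inch 'ROWS' [FORCE]. ROWS is JSON, a list of rows, each an object with "slide": the shift along the tool's x, y, z in units of 50 mm (1.0 is 50 mm), a list of three; "turn": the turn about the tool's z in units of 8 degrees (1.0 is 8 degrees); "jaw": the closure, from 0 (fully open) to 1 (shut). In form: [{"slide": [dx, dy, dz], "turn": turn, "jaw": jaw}, ...]. A call has exactly 8 rows; each row is the pose to reach, as a shift and turn from the pose commanded when the call began, along the tool's axes at that moment; what a row does not reach only later rows make up. A row lasts 1/10 s, in which the tool goes at most 50 mm and 8.59 degrees, less where a joint would pass 70% of its speed; a pose out of reach is approached as far as the arm can. A call with a gripper value outside its range is refused whole. The fingers move at their own pace and stop on an object; FORCE is the grip in N (left out, the last holds). Time passes only in rows, so rows that repeat a pose let the fingers close, or fill a call up. It gives the time, the measured TCP pose, the force, the opening and the grip force at its end, in the units of the state.
- sensors.sense(): the state, without advancing time (a new reading comes with each control period).
- camera(name): name is "side" or "top"; returns a dict with "color" (420x560x3 uint8, red, green, blue), "intrinsics" (3x3 intrinsics, pixels), "R" (3x3) and "t" (3): a world point X has camera coordinates R X + t. Camera axes: x right, y down, z forward; pixel columns grow to the right and rows downward; lengths in m; the calibration is good to about 2 mm. A picture is of the moment at which its call begins. There is no depth.
- bot.finish_job(): hands the job in; it is judged then, once.
Trained networks look in a picture, given as the dict that the camera call returned (one of the last four; its "shot" number tells which), for a name from the list of things; names that differ only in an ending like _2 or _b are one class to them, and where a whole thing is asked for, a point or a joint stands for the part that bears it (a point fixed in the world has none). Each returns a list of dicts, best first, with "confidence" (0 to 1); they miss things now and then, are a little off and sometimes report something else, mostly with a low value. They report only what shows in the picture. A call takes as long as a camera call. They do not tell look-alikes from the thing itself.
- spotter.boxes_of(picture, name): "point" ([column, row] in pixels, amid what is visible of it).
- spotter.silhouettes(picture, name): "region" (420x560 bool, what is visible of it) and "point" ([column, row] in pixels, amid what is visible of it).
The state is a dict: "t": time; "q": joint angles; "dq": joint speeds; "joint_efforts": joint torques, N m; "ee_pos": TCP position; "tool_rot": TCP orientation; "contact_force": force on the tool from outside, world axes, zero at the start; "wrist_torque": the same for the moment, N m; "width": opening from 0.0 (shut) to 1.0 (fully open); "grip_force": force on a finger pad.
Only numpy, scipy, OpenCV 4.12 (cv2) and the standard library are available. Lean on these libraries where they do the work, as an engineer would, in place of code of your own. Each camera call takes 0.05 s, during which the arm holds its last target. There are 200 camera calls.

## Working session

There is one attempt and no reset: what is moved stays moved. The work goes in short steps, Python scripts to look and compute and a shell command to move; the robot and the scene stay as the last step left them, time stands still between calls to the robot, and variables do not carry over. Pictures are saved under pics/ and viewed, at most 10 in all, crops included, and the job is handed in when it is done.

```bash
ls; mkdir -p pics; python3 - <<'E'
from plant import sensors, camera, bot, spotter
import cv2,numpy as np
s=sensors.sense(); print({k:np.round(v,3).tolist() for k,v in s.items()})
for n in ("side","top"):
    p=camera(n); cv2.imwrite(f"pics/{n}0.png",p["color"][:,:,::-1])
    print(n,p["intrinsics"].tolist(),np.round(p["R"],4).tolist(),np.round(p["t"],4).tolist())
    for o in ("press","plate","buckle","tray","wide_plate","lever_grip","jar","punch"):
        print(o,[(np.round(d["point"]).tolist(),round(d["confidence"],2)) for d in spotter.boxes_of(p,o)][:4])
E
```

```text
pics
{'t': 0.0, 'q': [1.032, 0.351, 1.652, -0.0, 1.139, -0.085], 'dq': [0.002, -0.001, 0.001, 0.001, 0.0, 0.001], 'joint_efforts': [0.002, -49.734, -28.525, 0.07, 0.026, -0.0], 'ee_pos': [0.241, 0.494, 0.189], 'tool_rot': [-0.707, -3.061, 0.002], 'contact_force': [0.279, 0.07, 0.108], 'wrist_torque': [-0.009, -0.046, 0.017], 'grip_force': 0.0, 'width': 1.002}
side [[497.8070552474462, 0.0, 280.61054672156905], [0.0, 497.8070552474462, 213.08801335219903], [0.0, 0.0, 1.0]] [[0.9302, -0.3672, -0.0006], [-0.2048, -0.5174, -0.8309], [0.3047, 0.773, -0.5565]] [-0.4502, 0.21, 1.3261]
press [([326.0, 234.0], 0.95), ([324.0, 195.0], 0.71)]
plate [([298.0, 300.0], 0.96), ([312.0, 338.0], 0.89), ([235.0, 347.0], 0.85), ([274.0, 269.0], 0.75)]
buckle []
tray [([222.0, 195.0], 0.84)]
wide_plate [([377.0, 323.0], 0.96)]
lever_grip [([326.0, 198.0], 0.81)]
jar [([376.0, 268.0], 0.75)]
punch [([237.0, 227.0], 0.54)]
top [[522.6861109475113, 0.0, 275.38100732143323], [0.0, 522.6861109475113, 206.619058639177], [0.0, 0.0, 1.0]] [[0.0085, -1.0, -0.0018], [-0.9936, -0.0082, -0.1131], [0.113, 0.0027, -0.9936]] [-0.0211, 0.5121, 1.2298]
press [([275.0, 157.0], 0.57)]
plate [([391.0, 312.0], 0.96), ([359.0, 231.0], 0.86), ([306.0, 246.0], 0.63), ([411.0, 243.0], 0.59)]
buckle [([264.0, 183.0], 0.83), ([211.0, 247.0], 0.6)]
tray [([128.0, 252.0], 0.67)]
wide_plate [([414.0, 168.0], 0.58)]
lever_grip [([259.0, 140.0], 0.83), ([275.0, 154.0], 0.36)]
jar [([349.0, 137.0], 0.87)]
punch [([211.0, 254.0], 0.59)]
```

View pics/side0.png

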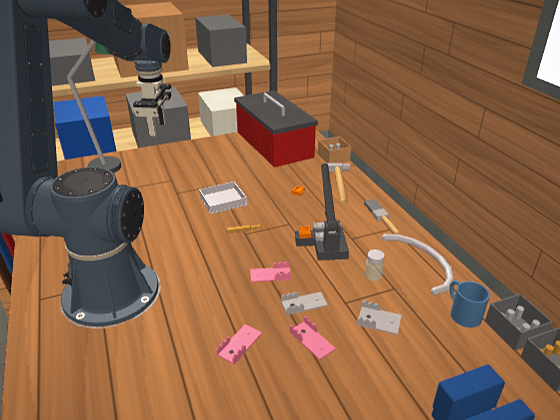

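View pics/top0.png

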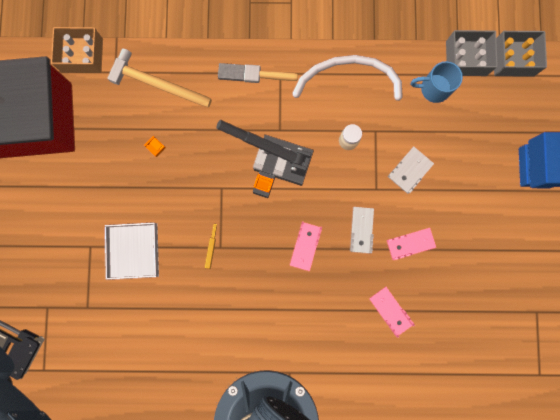

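The side view shows the press at (326,235) with the orange buckle on its ledge (305,232). The tray is at (222,196), the narrow grey plate at (303,300) with its teeth on the left, and the wide one at (379,318). In the top view these are the buckle (264,184), press (280,158), plate (362,230) with its tongue up the picture, and tray (131,251).

```bash
cat > h.py <<'E'
import numpy as np,cv2
from scipy.optimize import least_squares
def proj(p,X):
    c=np.atleast_2d(X)@np.array(p["R"]).T+np.array(p["t"]); u=c@np.array(p["intrinsics"]).T
    return u[:,:2]/u[:,2:]
def ray(p,px,z):
    """world point at height z seen at pixel px"""
    R=np.array(p["R"]);C=-R.T@np.array(p["t"]);d=R.T@np.linalg.inv(p["intrinsics"])@[px[0],px[1],1]
    return C+d*(z-C[2])/d[2]
def T(x,y,a,z,P):
    P=np.atleast_2d(np.array(P,float))/1000;c,s=np.cos(a),np.sin(a)
    return np.c_[x+c*P[:,0]-s*P[:,1],y+s*P[:,0]+c*P[:,1],z+P[:,2]]
def crop(p,x0,y0,w,h,k,name):
    cv2.imwrite(name,cv2.resize(p["color"][y0:y0+h,x0:x0+w,::-1],None,fx=k,fy=k,interpolation=cv2.INTER_CUBIC))
E
python3 - <<'E'
from plant import camera,spotter
from h import *
p=camera("top");q=camera("side")
a=cv2.resize(p["color"][110:260,215:405,::-1],None,fx=4,fy=4,interpolation=cv2.INTER_CUBIC)
cv2.imwrite("pics/tc.png",a)
b=cv2.resize(q["color"][155:320,255:345,::-1],None,fx=3.6,fy=3.6,interpolation=cv2.INTER_CUBIC); cv2.imwrite("pics/sc.png",b)
for o,n in (("plate",6),("buckle",3),("tray",1),("wide_plate",2)):
    for d in spotter.silhouettes(p,o)[:n]:
        m=d["region"].astype(np.uint8); r=np.argwhere(m)[:,::-1]
        col=p["color"][m>0].mean(0).round(); R=cv2.minAreaRect(r.astype(np.float32)); 
        print(o,np.round(d["point"]),round(d["confidence"],2),col,len(r),np.round(ray(p,R[0],.005),3),[np.round(ray(p,c,.005)[:2],3).tolist() for c in cv2.boxPoints(R)])
E
```

```text
plate [389. 313.] 0.72 [246. 141. 166.] 1041 [ 0.265 -0.297  0.005] [[0.294, -0.241], [0.328, -0.285], [0.236, -0.353], [0.204, -0.309]]
plate [358. 228.] 0.68 [212. 200. 191.] 963 [ 0.46  -0.23   0.005] [[0.408, -0.198], [0.517, -0.207], [0.514, -0.262], [0.404, -0.252]]
plate [411. 243.] 0.65 [247. 142. 167.] 972 [ 0.428 -0.348  0.005] [[0.437, -0.287], [0.469, -0.394], [0.419, -0.408], [0.386, -0.301]]
plate [309. 245.] 0.57 [248. 144. 170.] 968 [ 0.418 -0.091  0.005] [[0.373, -0.049], [0.479, -0.082], [0.464, -0.133], [0.358, -0.101]]
buckle [264. 181.] 0.82 [243. 124.   2.] 227 [0.574 0.014 0.005] [[0.566, 0.04], [0.597, 0.028], [0.581, -0.012], [0.55, 0.0]]
tray [131. 253.] 0.81 [218. 207. 203.] 2892 [0.406 0.332 0.005] [[0.474, 0.4], [0.475, 0.27], [0.339, 0.266], [0.338, 0.394]]
wide_plate [412. 171.] 0.73 [214. 197. 188.] 1078 [ 0.61  -0.35   0.005] [[0.593, -0.292], [0.671, -0.357], [0.627, -0.408], [0.55, -0.343]]
```

View pics/tc.png

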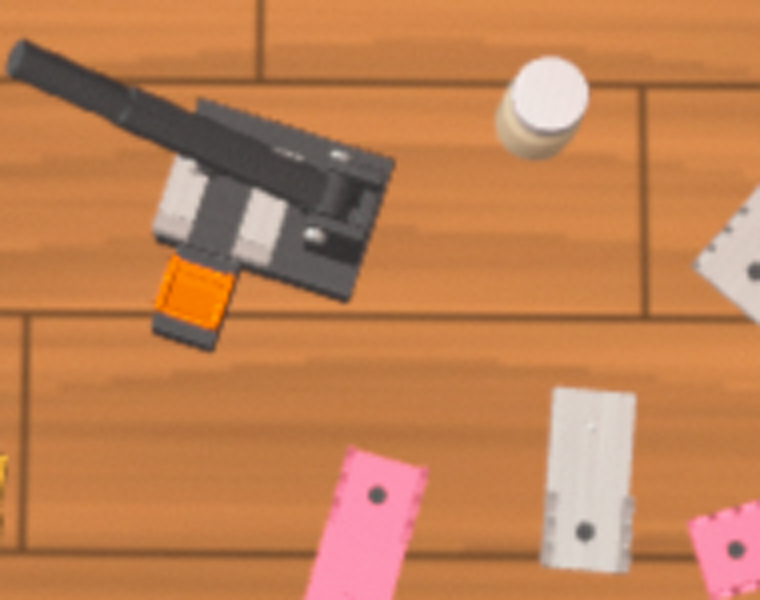

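View pics/sc.png

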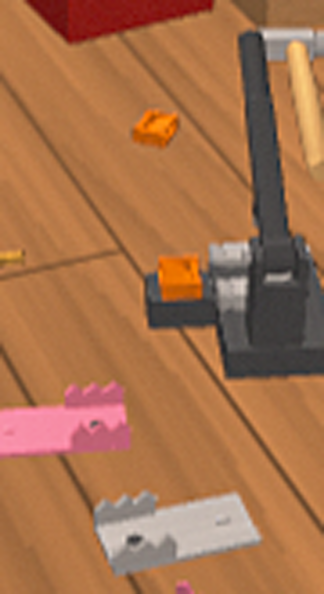

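The crops show the press turned about -17°, with its ledge end at crop (183,325) and the buckle at (197,292). The narrow plate's tongue points up (595,392) and its flanges are at the bottom. It lies teeth up. I'll now fit both poses with projected wireframes in both cameras.

```bash
cat >> h.py <<'E'
def seg(a,b,n=40): return np.array(a)+(np.array(b)-np.array(a))*np.linspace(0,1,n)[:,None]
def rect(x0,x1,y0,y1,z): 
    c=[(x0,y0,z),(x1,y0,z),(x1,y1,z),(x0,y1,z)]; return [seg(c[i],c[(i+1)%4]) for i in range(4)]
PRESS=np.vstack([seg((-55,-20,30),(-55,20,30)),seg((-55,-20,30),(0,-20,30)),seg((-55,20,30),(0,20,30)),seg((0,14,45.5),(40,14,45.5)),seg((0,-14,45.5),(25,-14,45.5)),
  seg((0,14,45.5),(0,36.5,45.5)),seg((0,-14,45.5),(0,-36.5,45.5)),seg((0,36.5,45.5),(70,36.5,45.5))])
PLATE=np.vstack([seg((55,-25,5),(55,25,5)),seg((-9,-25,5),(55,-25,5)),seg((-9,25,5),(55,25,5)),seg((-55,-25,0),(-55,25,0)),seg((-55,25,0),(-9,25,0)),seg((-55,-25,0),(-9,-25,0))])
BUCK=np.vstack(rect(-17,17,-20,20,16))
def fit(pics,P,g,z,span=.012,da=.15):
    from scipy.optimize import differential_evolution as DE
    G=[]
    for p in pics:
        im=cv2.cvtColor(p["color"],cv2.COLOR_RGB2LAB).astype(np.float32)
        im=cv2.GaussianBlur(im,(0,0),.8)
        G.append(np.sqrt(sum(cv2.Sobel(im,-1,*d)**2 for d in((1,0),(0,1))).sum(2)).clip(0,150))
    def f(v):
        X=T(v[0],v[1],v[2],z,P)
        return -sum(cv2.remap(g_,proj(p,X).astype(np.float32)[:,None],None,cv2.INTER_LINEAR).mean() for p,g_ in zip(pics,G))
    r=DE(f,[(g[0]-span,g[0]+span),(g[1]-span,g[1]+span),(g[2]-da,g[2]+da)],seed=1,popsize=25)
    return r.x,r.fun
def go(s,xyz,yaw):
    """slide/turn from state s to a downward tool at xyz whose closing axis (tool y) lies along world yaw"""
    from scipy.spatial.transform import Rotation as Ro
    R=Ro.from_rotvec(s["tool_rot"]).as_matrix(); cur=np.arctan2(R[1,1],R[0,1])
    d=-(yaw-cur); d=(d+np.pi/2)%np.pi-np.pi/2
    return np.round(R.T@(np.array(xyz)-s["ee_pos"])/.05,3).tolist(), round(np.degrees(d)/8,3), "q6",round(s["q"][5],2),"cur yaw",round(cur,3)
E
python3 - <<'E'
from plant import camera,spotter,sensors
from h import *
p=camera("top");q=camera("side");k=lambda u,v:(215+u/4,110+v/4)
e=ray(p,k(184,327),.03);a=-.3
g=(e[0]+.055*np.cos(a),e[1]+.055*np.sin(a),a); print("guess",g)
out=p["color"][:,:,::-1].copy();out2=q["color"][:,:,::-1].copy()
for n,P,g0,z,da in (("press",PRESS,g,0,.12),("plate",PLATE,(.46,-.23,-.03),0,.15),("buckle",BUCK,(*ray(p,(264,182.5),.046)[:2],a),.03,.3)):
    for pics in ([p,q],[p],[q]): print(n,np.round(fit(pics,P,g0,z,.015,da)[0],4),end=" ")
    v,f=fit([p,q],P,g0,z,.015,da);print(f)
    for im,c in((out,p),(out2,q)):
        for u in proj(c,T(*v,z,P)): cv2.circle(im,tuple(int(t) for t in np.round(u)),0,(0,255,0),-1)
A=cv2.resize(out[110:260,215:405],None,fx=3,fy=3,interpolation=0);B=cv2.resize(out2[210:320,255:345],None,fx=2.5,fy=4,interpolation=0)
B=B[:450];A=A[:B.shape[0]];cv2.imwrite("pics/fit.png",np.hstack([A,np.pad(B,((0,A.shape[0]-B.shape[0]),(0,0),(0,0)))]))
s=sensors.sense();print(go(s,(.58,.02,.15),np.pi/2-.3))
E
```

```text
guess (np.float64(0.6005158829519167), np.float64(0.0019310601869696811), -0.3)
press [ 0.593   0.0054 -0.3098] press [ 0.5935  0.0056 -0.3093] press [ 0.5908  0.0032 -0.3705] -262.988037109375
plate [ 0.46   -0.2279 -0.0812] plate [ 0.461  -0.2287 -0.0588] plate [ 0.4589 -0.228  -0.0937] -277.11431884765625
buckle [ 0.5666  0.0143 -0.3355] buckle [ 0.567   0.0141 -0.3141] buckle [ 0.5594 -0.0028 -0.3831] -257.238037109375
([-10.252, -5.555, 0.792], np.float64(-1.102), 'q6', np.float64(-0.08), 'cur yaw', np.float64(1.117))
```

View pics/fit.png

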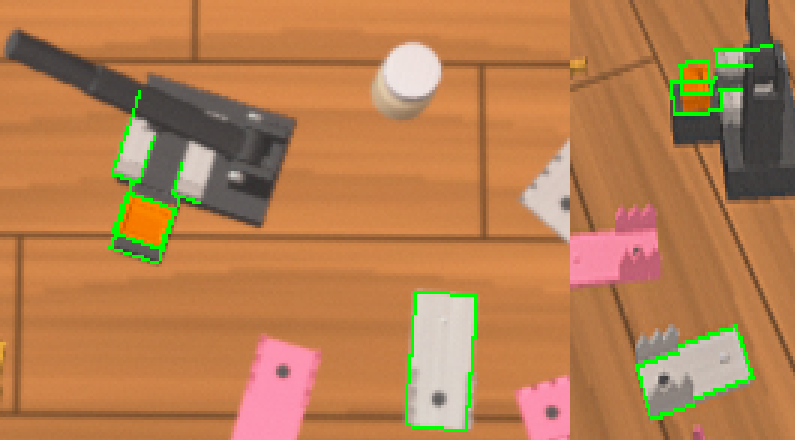

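```bash
python3 - <<'E'
from plant import sensors
from h import *
s=sensors.sense();print(go(s,(.567,.014,.12),np.pi/2-.31))
E
```

```text
([-10.07, -5.776, 1.392], np.float64(-1.03), 'q6', np.float64(-0.08), 'cur yaw', np.float64(1.117))
```

```bash
python3 -m inch '[{"slide":[-0.7,-0.4,0.1],"turn":-0.1,"jaw":0},{"slide":[-1.4,-0.8,0.2],"turn":-0.2,"jaw":0},{"slide":[-2.1,-1.2,0.3],"turn":-0.4,"jaw":0},{"slide":[-2.8,-1.6,0.4],"turn":-0.5,"jaw":0},{"slide":[-3.5,-2.0,0.5],"turn":-0.6,"jaw":0},{"slide":[-4.2,-2.4,0.6],"turn":-0.8,"jaw":0},{"slide":[-4.9,-2.8,0.7],"turn":-0.9,"jaw":0},{"slide":[-5.6,-3.2,0.7],"turn":-1.03,"jaw":0}]'
python3 - <<'E'
from plant import sensors
from h import *
s=sensors.sense();print(go(s,(.567,.014,.12),np.pi/2-.31))
E
```

```text
t: 2.1
ee_pos: [0.4231, 0.2262, 0.1542]
tool_rot: [-0.484, -3.104, 0.0]
contact_force: [-0.1, 0.7, 0.4]
width: 1.001
grip_force: 0.0
([-4.034, -3.166, 0.684], np.float64(0.005), 'q6', np.float64(-0.87), 'cur yaw', np.float64(1.261))
```

```bash
python3 -m inch '[{"slide":[-0.7,-0.5,0.1],"turn":0,"jaw":0},{"slide":[-1.4,-1.0,0.2],"turn":0,"jaw":0},{"slide":[-2.1,-1.6,0.3],"turn":0,"jaw":0},{"slide":[-2.8,-2.1,0.5],"turn":0,"jaw":0},{"slide":[-3.5,-2.7,0.6],"turn":0,"jaw":0},{"slide":[-4.03,-3.17,0.68],"turn":0,"jaw":0},{"slide":[-4.03,-3.17,0.68],"turn":0,"jaw":0},{"slide":[-4.03,-3.17,0.68],"turn":0,"jaw":0}]'
python3 - <<'E'
from plant import sensors,camera
from h import *
s=sensors.sense();print(go(s,(.567,.014,.033),np.pi/2-.31))
p=camera("top");q=camera("side")
a=cv2.resize(p["color"][120:220,210:330,::-1],None,fx=4,fy=4,interpolation=2);b=cv2.resize(q["color"][160:260,265:365,::-1],None,fx=4,fy=4,interpolation=2)
cv2.imwrite("pics/above.png",np.hstack([a[:,:400],b]))
E
```

```text
t: 2.9
ee_pos: [0.566, 0.015, 0.1203]
tool_rot: [-0.487, -3.103, -0.0]
contact_force: [0.1, 0.5, -0.5]
width: 0.999
grip_force: 0.0
([-0.026, -0.013, 1.746], np.float64(-0.01), 'q6', np.float64(-1.32), 'cur yaw', np.float64(1.259))
```

View pics/above.png

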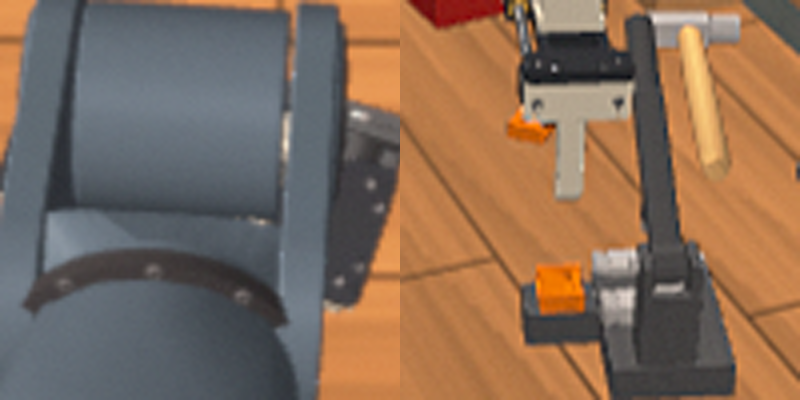

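The side view shows the fingers at about crop (570,190), above the buckle at (560,288) and clear of the lever. The arm hides the top view. Next I descend and grip.

```bash
python3 -m inch '[{"slide":[-0.03,0,0.3],"turn":0,"jaw":0},{"slide":[-0.03,0,0.6],"turn":0,"jaw":0},{"slide":[-0.03,0,0.9],"turn":0,"jaw":0},{"slide":[-0.03,0,1.2],"turn":0,"jaw":0},{"slide":[-0.03,0,1.5],"turn":0,"jaw":0},{"slide":[-0.03,0,1.75],"turn":0,"jaw":0},{"slide":[-0.03,0,1.75],"turn":0,"jaw":0},{"slide":[-0.03,0,1.75],"turn":0,"jaw":0.3}]' 10
python3 -m inch '[{"slide":[0,0,0],"turn":0,"jaw":0.7},{"slide":[0,0,0],"turn":0,"jaw":0.7},{"slide":[0,0,0],"turn":0,"jaw":0.7},{"slide":[0,0,0],"turn":0,"jaw":0.7},{"slide":[0,0,0],"turn":0,"jaw":0.7},{"slide":[0,0,0],"turn":0,"jaw":0.7},{"slide":[0,0,0],"turn":0,"jaw":0.7},{"slide":[0,0,0],"turn":0,"jaw":0.7}]' 10
```

```text
t: 3.8
ee_pos: [0.5676, 0.0151, 0.0331]
tool_rot: [-0.485, -3.104, 0.0]
contact_force: [-0.0, 0.3, -0.1]
width: 0.951
grip_force: 0.0
t: 4.6
ee_pos: [0.5676, 0.0149, 0.0331]
tool_rot: [-0.485, -3.104, -0.0]
contact_force: [-0.3, 0.6, 0.4]
width: 0.311
grip_force: 0.0
```

```bash
python3 - <<'E'
from plant import sensors,camera
from h import *
s=sensors.sense();print(s["width"],s["grip_force"])
q=camera("side")
print(proj(q,[(.5676,.0149,.033),(.5676,.0149,.046)]))
crop(q,265,180,100,100,5,"pics/grip.png")
E
```

```text
0.31144716697584685 0.0
[[304.7253138  232.63525048]
 [304.83996648 229.10963128]]
```

View pics/grip.png

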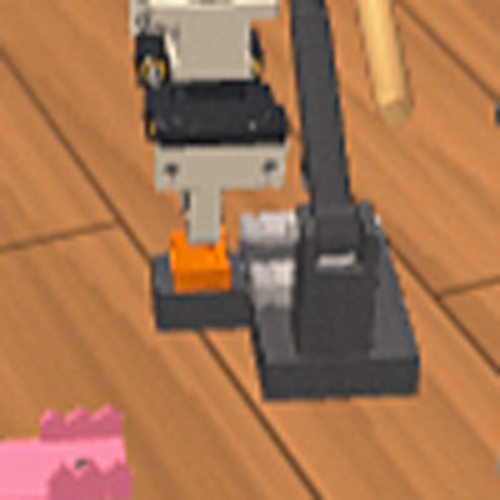

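```bash
python3 - <<'E'
from plant import sensors,camera
from h import *
q=camera("side");s=sensors.sense()
d=np.array([.305,.952,0])
for t,w,z in (((.566,.015),.0465,.12),((.5676,.0149),.0145,.033)):
  for e in (w,w+.008,w+.0175):
    for sg in(-1,1):
      print(e*sg,np.round(proj(q,np.r_[t,z]+sg*e*d),1))
import scipy.spatial.transform as t;print(t.Rotation.from_rotvec(s["tool_rot"]).as_matrix().round(3))
E
```

```text
-0.0465 [[306.7 217.5]]
0.0465 [[303.3 199.9]]
-0.0545 [[307.1 219.1]]
0.0545 [[303.1 198.5]]
-0.064 [[307.4 221. ]]
0.064 [[302.7 196.8]]
-0.0145 [[305.2 235.5]]
0.0145 [[304.2 229.8]]
-0.0225 [[305.5 237.1]]
0.0225 [[303.9 228.3]]
-0.032 [[305.9 239. ]]
0.032 [[303.6 226.5]]
[[-0.952  0.305 -0.   ]
 [ 0.305  0.952 -0.   ]
 [ 0.    -0.    -1.   ]]
```

```bash
python3 - <<'E'
from plant import sensors,camera
from h import *
from scipy.spatial.transform import Rotation as Ro
P={"side":camera("side"),"top":camera("top")}
R=Ro.from_rotvec([-0.707,-3.061,0.002]).as_matrix();o=np.array([.241,.494,.189]);out=[]
for n,(x0,y0,w,h) in (("side",(100,70,110,90)),("top",(0,310,60,80))):
    im=cv2.imread(f"pics/{n}0.png")
    k=4
    c=cv2.resize(im[y0:y0+h,x0:x0+w],None,fx=k,fy=k,interpolation=2)
    for e,col in((0,(0,0,255)),(-.0465,(0,255,0)),(.0465,(255,0,0))):
        a=proj(P[n],o+R[:,1]*e)[0];b=proj(P[n],o+R[:,1]*e-R[:,2]*.084)[0];print(n,e,a.round(1),b.round(1))
        f=lambda u:tuple(int(v) for v in (u-[x0,y0])*k)
        cv2.line(c,f(a),f(b),col,1);cv2.circle(c,f(a),3,col,-1)
    out.append(cv2.copyMakeBorder(c,0,360-c.shape[0],0,0,0))
q=P["side"]["color"][170:260,265:355,::-1];c=cv2.resize(q,None,fx=4,fy=4);out=[out[0],out[1]]
cv2.imwrite("pics/cal.png",np.hstack(out))
E
```

```text
side 0 [159.6 138.2] [156.1 114.8]
side -0.0465 [155.6 144.3] [152.  120.4]
side 0.0465 [163.4 132.5] [160.1 109.3]
top 0 [ 24.7 327.3] [  3.4 332.5]
top -0.0465 [ 44.5 337.7] [ 24.8 343.7]
top 0.0465 [  5. 317.] [-17.9 321.3]
```

View pics/cal.png

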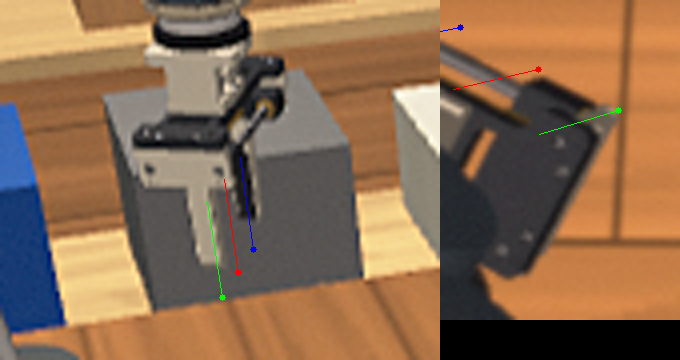

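The marks show that the visible fingertips sit about 30 mm further back along the tool than the reported TCP, in both views. Near tip is at (213,265), predicted at (222,298). The fingers therefore closed above the buckle. I'll open, go lower in steps while watching the force, and grip again.

```bash
python3 -m inch '[{"slide":[0,0,0],"turn":0,"jaw":0},{"slide":[0,0,0],"turn":0,"jaw":0},{"slide":[0,0,0],"turn":0,"jaw":0},{"slide":[0,0,0],"turn":0,"jaw":0},{"slide":[0,0,0],"turn":0,"jaw":0},{"slide":[0,0,0.15],"turn":0,"jaw":0},{"slide":[0,0,0.3],"turn":0,"jaw":0},{"slide":[0,0,0.3],"turn":0,"jaw":0}]' 10
python3 -m inch '[{"slide":[0,0,0.05],"turn":0,"jaw":0.0},{"slide":[0,0,0.1],"turn":0,"jaw":0.0},{"slide":[0,0,0.15],"turn":0,"jaw":0.0},{"slide":[0,0,0.2],"turn":0,"jaw":0.0},{"slide":[0,0,0.25],"turn":0,"jaw":0.2},{"slide":[0,0,0.25],"turn":0,"jaw":0.5},{"slide":[0,0,0.25],"turn":0,"jaw":0.7},{"slide":[0,0,0.25],"turn":0,"jaw":0.7}]' 10
```

```text
t: 5.6
ee_pos: [0.5667, 0.0149, 0.0167]
tool_rot: [-0.485, -3.102, 0.0]
contact_force: [-0.4, 0.6, 0.1]
width: 0.938
grip_force: 0.0
t: 6.4
ee_pos: [0.5676, 0.0149, 0.0057]
tool_rot: [0.485, 3.104, 0.0]
contact_force: [-0.2, 0.0, 0.4]
width: 0.705
grip_force: 0.0
```

```bash
python3 -m inch '[{"slide":[0,0,0],"turn":0,"jaw":0.7},{"slide":[0,0,0],"turn":0,"jaw":0.7},{"slide":[0,0,0],"turn":0,"jaw":0.7},{"slide":[0,0,0],"turn":0,"jaw":0.7},{"slide":[0,0,0],"turn":0,"jaw":0.7},{"slide":[0,0,0],"turn":0,"jaw":0.7},{"slide":[0,0,0],"turn":0,"jaw":0.7},{"slide":[0,0,0],"turn":0,"jaw":0.7}]' 10
```

```text
t: 7.2
ee_pos: [0.5676, 0.0149, 0.0057]
tool_rot: [0.485, 3.104, -0.0]
contact_force: [-1.2, -0.7, 0.9]
width: 0.431
grip_force: 10.0
```

```bash
python3 -m inch '[{"slide":[0,0,-0.1],"turn":0,"jaw":0.7},{"slide":[0,0,-0.3],"turn":0,"jaw":0.7},{"slide":[0,0,-0.6],"turn":0,"jaw":0.7},{"slide":[0,0,-0.9],"turn":0,"jaw":0.7},{"slide":[0,0,-1.2],"turn":0,"jaw":0.7},{"slide":[0,0,-1.6],"turn":0,"jaw":0.7},{"slide":[0,0,-2.0],"turn":0,"jaw":0.7},{"slide":[0,0,-2.0],"turn":0,"jaw":0.7}]' 10
python3 - <<'E'
from plant import sensors,camera,spotter
from h import *
s=sensors.sense();q=camera("side")
for d in spotter.silhouettes(q,"buckle")[:3]:
    r=np.argwhere(d["region"]);print(np.round(d["point"],1),round(d["confidence"],2),r.min(0)[::-1],r.max(0)[::-1])
print(go(s,(.406,.332,.10),np.pi/2-.31),s["ee_pos"])
# orange pixels
h=cv2.cvtColor(q["color"],cv2.COLOR_RGB2HSV);m=((h[...,0]>10)&(h[...,0]<18)&(h[...,1]>240)&(h[...,2]>200)).astype(np.uint8)
n,_,st,c=cv2.connectedComponentsWithStats(m);print([(st[i].tolist(),c[i].round(1).tolist()) for i in range(1,n) if st[i][4]>15])
for z in (.02,.05,.08,.1,.105,.12,.135):print(z,proj(q,(s["ee_pos"][0],s["ee_pos"][1],z)).round(1))
E
```

```text
t: 8.0
ee_pos: [0.5692, 0.0149, 0.1091]
tool_rot: [0.484, 3.099, 0.001]
contact_force: [0.4, 0.2, -0.2]
width: 0.431
grip_force: 10.0
([5.044, 5.045, 0.162], np.float64(0.001), 'q6', np.float64(-1.32), 'cur yaw', np.float64(1.261)) [0.56922696 0.01485308 0.10906173]
[([300, 197, 3, 8, 18], [301.3, 200.5])]
0.02 [[305.1 236. ]]
0.05 [[305.4 227.9]]
0.08 [[305.7 219.6]]
0.1 [[305.8 214. ]]
0.105 [[305.9 212.6]]
0.12 [[306.  208.3]]
0.135 [[306.2 203.9]]
```

```bash
python3 -m inch '[{"slide":[0.4,0.4,0],"turn":0,"jaw":0.7},{"slide":[1.0,1.0,0],"turn":0,"jaw":0.7},{"slide":[1.7,1.7,0],"turn":0,"jaw":0.7},{"slide":[2.4,2.4,0],"turn":0,"jaw":0.7},{"slide":[3.1,3.1,0],"turn":0,"jaw":0.7},{"slide":[3.8,3.8,0.2],"turn":0,"jaw":0.7},{"slide":[4.5,4.5,0.4],"turn":0,"jaw":0.7},{"slide":[5.0,5.05,0.6],"turn":0,"jaw":0.7}]' 10
python3 -m inch '[{"slide":[0,0,0.4],"turn":0,"jaw":0.7},{"slide":[0,0,0.8],"turn":0,"jaw":0.7},{"slide":[0,0,1.2],"turn":0,"jaw":0.7},{"slide":[0,0,1.5],"turn":0,"jaw":0.7},{"slide":[0,0,1.7],"turn":0,"jaw":0.7},{"slide":[0,0,1.7],"turn":0,"jaw":0.7},{"slide":[0,0,1.7],"turn":0,"jaw":0.45},{"slide":[0,0,1.7],"turn":0,"jaw":0.4}]' 10
```

```text
t: 8.9
ee_pos: [0.4044, 0.3333, 0.0745]
tool_rot: [-0.483, -3.103, 0.001]
contact_force: [0.4, 0.2, -0.5]
width: 0.425
grip_force: 10.0
t: 9.7
ee_pos: [0.4069, 0.3318, -0.0087]
tool_rot: [0.485, 3.103, 0.001]
contact_force: [0.0, 1.0, 0.2]
width: 0.557
grip_force: 0.0
```

```bash
python3 -m inch '[{"slide":[0,0,-0.3],"turn":0,"jaw":0.2},{"slide":[0,0,-0.8],"turn":0,"jaw":0.1},{"slide":[0,0,-1.4],"turn":0,"jaw":0},{"slide":[0,0,-2.0],"turn":0,"jaw":0},{"slide":[0,0,-2.6],"turn":0,"jaw":0},{"slide":[0,-0.6,-2.6],"turn":0,"jaw":0},{"slide":[0,-1.2,-2.6],"turn":0,"jaw":0},{"slide":[0,-1.9,-2.6],"turn":0,"jaw":0}]' 10
python3 - <<'E'
from plant import sensors,camera,spotter
from h import *
s=sensors.sense();p=camera("top");q=camera("side")
h=cv2.cvtColor(p["color"],cv2.COLOR_RGB2HSV);m=((h[...,0]>10)&(h[...,0]<18)&(h[...,1]>240)&(h[...,2]>200)).astype(np.uint8)
n,_,st,c=cv2.connectedComponentsWithStats(m);print([(st[i][4],c[i].round(1).tolist(),ray(p,c[i],.02).round(3)) for i in range(1,n) if st[i][4]>40])
for n_,P,g in (("plate",PLATE,(.46,-.228,-.07)),("press",PRESS,(.595,.005,-.31))):
    for pics in([p,q],[p],[q]): print(n_,fit(pics,P,g,0,.01,.08)[0].round(4))
v=fit([p,q],PLATE,(.46,-.228,-.07),0,.01,.08)[0]
print(go(s,np.r_[T(*v,.12,(-36,0,0))[0]],np.pi/2+v[2]),s["ee_pos"])
np.savez("pics/state.npz",p=p["color"],q=q["color"])
E
```

```text
t: 10.5
ee_pos: [0.3775, 0.2406, 0.1215]
tool_rot: [0.484, 3.102, 0.002]
contact_force: [1.0, 0.4, 0.1]
width: 0.998
grip_force: 0.0
[(np.int32(124), [152.9, 146.3], array([0.66 , 0.286, 0.02 ]))]
plate [ 0.4597 -0.228  -0.0808]
plate [ 0.4609 -0.2288 -0.0541]
plate [ 0.4588 -0.228  -0.0922]
press [ 0.5925  0.0044 -0.3038]
press [ 0.593   0.0047 -0.2955]
press [ 0.5908  0.003  -0.3624]
([-3.717, -8.59, 0.023], np.float64(-1.637), 'q6', np.float64(-0.8), 'cur yaw', np.float64(1.262)) [0.37745232 0.24058907 0.12150741]
```

```bash
python3 -m inch '[{"slide":[-0.2,-0.5,0],"turn":-0.2,"jaw":0},{"slide":[-0.5,-1.2,0],"turn":-0.4,"jaw":0},{"slide":[-0.8,-1.9,0],"turn":-0.6,"jaw":0},{"slide":[-1.1,-2.6,0],"turn":-0.8,"jaw":0},{"slide":[-1.4,-3.3,0],"turn":-1.0,"jaw":0},{"slide":[-1.7,-4.0,0],"turn":-1.2,"jaw":0},{"slide":[-2.0,-4.7,0],"turn":-1.4,"jaw":0},{"slide":[-2.3,-5.4,0],"turn":-1.6,"jaw":0}]' 10
python3 - <<'E'
from plant import sensors,camera,spotter
from h import *
s=sensors.sense();v=(.46,-.228,-.075)
print(go(s,np.r_[T(*v,.10,(-36,0,0))[0]],np.pi/2+v[2]),s["ee_pos"])
E
```

```text
t: 11.4
ee_pos: [0.4055, -0.0525, 0.1214]
tool_rot: [0.134, 3.137, -0.0]
contact_force: [0.8, 0.5, -0.2]
width: 1.001
grip_force: 0.0
([-0.664, -3.411, 0.43], np.float64(-0.075), 'q6', np.float64(-1.73), 'cur yaw', np.float64(1.485)) [ 0.4055211  -0.05253005  0.12140214]
```

```bash
python3 -m inch '[{"slide":[-0.1,-0.5,0],"turn":-0.08,"jaw":0},{"slide":[-0.25,-1.2,0],"turn":-0.08,"jaw":0},{"slide":[-0.4,-1.9,0.1],"turn":-0.08,"jaw":0},{"slide":[-0.5,-2.6,0.2],"turn":-0.08,"jaw":0},{"slide":[-0.6,-3.1,0.3],"turn":-0.08,"jaw":0},{"slide":[-0.66,-3.4,0.43],"turn":-0.08,"jaw":0},{"slide":[-0.66,-3.4,0.43],"turn":-0.08,"jaw":0},{"slide":[-0.66,-3.4,0.43],"turn":-0.08,"jaw":0}]' 10
python3 - <<'E'
from plant import sensors,camera,spotter
from h import *
s=sensors.sense();v=(.46,-.228,-.075);p=camera("top")
print(go(s,np.r_[T(*v,-.02,(-36,0,0))[0]],np.pi/2+v[2]),s["ee_pos"])
h=cv2.cvtColor(p["color"],cv2.COLOR_RGB2HSV);m=((h[...,0]>10)&(h[...,0]<18)&(h[...,1]>240)&(h[...,2]>200)).astype(np.uint8)
n,_,st,c=cv2.connectedComponentsWithStats(m);print([(st[i][4],c[i].round(1).tolist(),ray(p,c[i],.02).round(3)) for i in range(1,n) if st[i][4]>40])
E
```

```text
t: 12.2
ee_pos: [0.4229, -0.2225, 0.0991]
tool_rot: [-0.118, -3.139, -0.001]
contact_force: [-0.1, 0.9, 0.3]
width: 1.002
grip_force: 0.0
([-0.029, -0.055, 2.382], np.float64(-0.003), 'q6', np.float64(-2.08), 'cur yaw', np.float64(1.495)) [ 0.42288427 -0.22252194  0.09911353]
[(np.int32(104), [152.5, 147.0], array([0.658, 0.287, 0.02 ])), (np.int32(155), [130.4, 249.6], array([0.406, 0.331, 0.02 ]))]
```

The buckle is in the tray at world (0.406, 0.331). I'll descend on the plate's flanges.

```bash
python3 -m inch '[{"slide":[-0.03,-0.05,0.3],"turn":0,"jaw":0},{"slide":[-0.03,-0.05,0.7],"turn":0,"jaw":0},{"slide":[-0.03,-0.05,1.1],"turn":0,"jaw":0},{"slide":[-0.03,-0.05,1.5],"turn":0,"jaw":0},{"slide":[-0.03,-0.05,1.8],"turn":0,"jaw":0},{"slide":[-0.03,-0.05,2.0],"turn":0,"jaw":0},{"slide":[-0.03,-0.05,2.15],"turn":0,"jaw":0},{"slide":[-0.03,-0.05,2.2],"turn":0,"jaw":0}]' 10
python3 -m inch '[{"slide":[0,0,0.04],"turn":0,"jaw":0},{"slide":[0,0,0.08],"turn":0,"jaw":0},{"slide":[0,0,0.12],"turn":0,"jaw":0},{"slide":[0,0,0.16],"turn":0,"jaw":0},{"slide":[0,0,0.2],"turn":0,"jaw":0},{"slide":[0,0,0.2],"turn":0,"jaw":0},{"slide":[0,0,0.2],"turn":0,"jaw":0.2},{"slide":[0,0,0.2],"turn":0,"jaw":0.6}]' 10
```

```text
t: 13.05
ee_pos: [0.4242, -0.2254, -0.0111]
tool_rot: [-0.118, -3.139, -0.0]
contact_force: [-0.5, 0.2, 0.2]
width: 0.999
grip_force: 0.0
t: 13.85
ee_pos: [0.4242, -0.2259, -0.0208]
tool_rot: [0.118, 3.139, -0.0]
contact_force: [0.0, -0.4, -0.6]
width: 0.873
grip_force: 0.0
```

```bash
python3 -m inch '[{"slide":[0,0,0],"turn":0,"jaw":0.6},{"slide":[0,0,0],"turn":0,"jaw":0.6},{"slide":[0,0,0],"turn":0,"jaw":0.6},{"slide":[0,0,0],"turn":0,"jaw":0.6},{"slide":[0,0,0],"turn":0,"jaw":0.6},{"slide":[0,0,0],"turn":0,"jaw":0.6},{"slide":[0,0,0],"turn":0,"jaw":0.6},{"slide":[0,0,0],"turn":0,"jaw":0.6}]' 10
```

```text
t: 14.65
ee_pos: [0.4242, -0.2259, -0.0208]
tool_rot: [0.118, 3.139, -0.0]
contact_force: [-0.8, -0.6, 0.7]
width: 0.539
grip_force: 10.0
```

```bash
python3 -m inch '[{"slide":[0,0,-0.1],"turn":0,"jaw":0.6},{"slide":[0,0,-0.3],"turn":0,"jaw":0.6},{"slide":[0,0,-0.6],"turn":0,"jaw":0.6},{"slide":[0,0,-0.9],"turn":0,"jaw":0.6},{"slide":[0,0,-1.3],"turn":0,"jaw":0.6},{"slide":[0,0,-1.7],"turn":0,"jaw":0.6},{"slide":[0,0,-2.1],"turn":0,"jaw":0.6},{"slide":[0,0,-2.4],"turn":0,"jaw":0.6}]' 30
python3 - <<'E'
from plant import camera
from h import *
p=camera("top");q=camera("side");z=np.load("pics/state.npz");p["color"]=z["p"];q["color"]=z["q"]
FULL=np.vstack([PRESS,seg((-55,-20,0),(-55,20,0)),seg((-55,-20,0),(-55,-20,30)),seg((-55,-20,0),(0,-20,0)),
 seg((0,36.5,37.5),(0,14,37.5)),seg((0,-36.5,37.5),(0,-14,37.5)),seg((70,14,45.5),(70,36.5,45.5))])
for pics in([p,q],[p],[q]): print(fit(pics,FULL,(.595,.004,-.305),0,.012,.08))
v=fit([p,q],FULL,(.595,.004,-.305),0,.012,.08)[0]
rows=[]
for c,(x0,y0,w,h) in((p,(248,145,48,50)),(q,(290,212,48,50))):
    im=cv2.resize(c["color"][y0:y0+h,x0:x0+w,::-1],None,fx=6,fy=6,interpolation=2);r=[im.copy()]
    im2=im.copy()
    for u in proj(c,T(*v,0,FULL)):
        cv2.circle(im2,tuple(int(t) for t in ((u-[x0,y0]+.5)*6)),1,(0,255,0),-1)
    rows.append(np.hstack(r+[im2]))
cv2.imwrite("pics/pf.png",np.vstack(rows)); print(np.vstack(rows).shape)
E
```

```text
t: 15.45
ee_pos: [0.4243, -0.2259, 0.101]
tool_rot: [0.118, 3.138, -0.001]
contact_force: [0.1, -0.1, -2.6]
width: 0.537
grip_force: 30.0
(array([ 0.59342037,  0.00400066, -0.32424274]), np.float64(-259.9285888671875))
(array([ 0.59535539,  0.00345217, -0.31824434]), np.float64(-133.14138793945312))
(array([ 0.59147426,  0.00349498, -0.35843311]), np.float64(-131.056884765625))
(600, 576, 3)
```

View pics/pf.png

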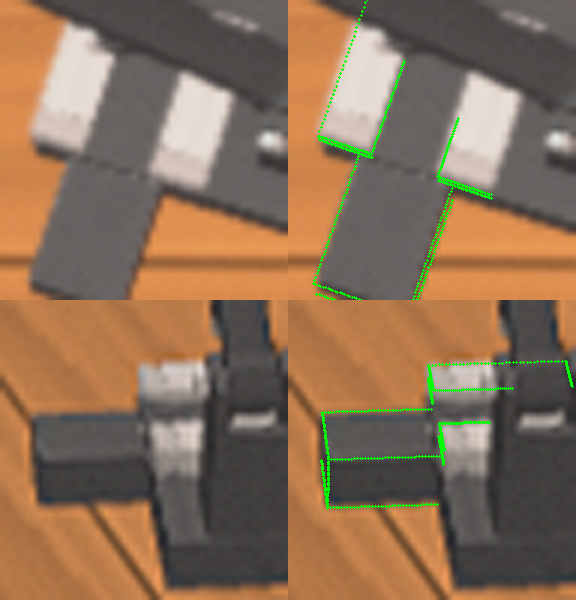

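The overlay matches the ledge and lip edges to about 1 px in both views: lip inner edges near (85,150) and (150,180) in the top crop, ledge corner near (35,413) in the side crop. Press pose is about (0.5935, 0.004, -0.312). I'll carry the plate to just before the ledge.

```bash
python3 - <<'E'
from plant import sensors
from h import *
s=sensors.sense();print(go(s,T(.5935,.004,-.312,.08,(-110,0,0))[0],np.pi/2-.312))
E
```

```text
([-0.873, 5.366, 0.42], np.float64(1.695), 'q6', np.float64(-2.08), 'cur yaw', np.float64(1.495))
```

```bash
python3 -m inch '[{"slide":[0,0.3,0],"turn":0.1,"jaw":0.6},{"slide":[0,0.8,0],"turn":0.3,"jaw":0.6},{"slide":[0,1.4,0],"turn":0.5,"jaw":0.6},{"slide":[0,2.0,0],"turn":0.8,"jaw":0.6},{"slide":[0,2.6,0],"turn":1.0,"jaw":0.6},{"slide":[0,3.2,0],"turn":1.3,"jaw":0.6},{"slide":[-0.1,3.8,0],"turn":1.5,"jaw":0.6},{"slide":[-0.3,4.4,0.1],"turn":1.7,"jaw":0.6}]' 30
python3 - <<'E'
from plant import sensors
from h import *
s=sensors.sense();print(go(s,T(.5935,.004,-.312,.04,(-103,0,0))[0],np.pi/2-.312))
E
```

```text
t: 16.35
ee_pos: [0.4553, -0.0063, 0.094]
tool_rot: [-0.491, -3.103, 0.0]
contact_force: [1.3, -0.7, -1.8]
width: 0.536
grip_force: 30.0
([-0.505, 1.046, 1.08], np.float64(-0.015), 'q6', np.float64(-1.37), 'cur yaw', np.float64(1.257))
```

```bash
python3 -m inch '[{"slide":[-0.1,0.2,0.2],"turn":0,"jaw":0.6},{"slide":[-0.2,0.4,0.4],"turn":0,"jaw":0.6},{"slide":[-0.3,0.7,0.6],"turn":0,"jaw":0.6},{"slide":[-0.4,0.9,0.8],"turn":0,"jaw":0.6},{"slide":[-0.5,1.05,1.0],"turn":0,"jaw":0.6},{"slide":[-0.5,1.05,1.08],"turn":0,"jaw":0.6},{"slide":[-0.5,1.05,1.08],"turn":0,"jaw":0.6},{"slide":[-0.5,1.05,1.08],"turn":0,"jaw":0.6}]' 30
python3 - <<'E'
from plant import sensors,camera
from h import *
s=sensors.sense();p=camera("top");q=camera("side")
z=s["ee_pos"][2]+.0208; a=-.312
NOSE=np.vstack([seg((55,-25,5),(55,25,5)),seg((10,-25,5),(55,-25,5)),seg((10,25,5),(55,25,5))])
g=T(s["ee_pos"][0],s["ee_pos"][1],a,z,(36,0,0))[0];print("expect",g.round(4),s["ee_pos"])
for pics in([p,q],[p],[q]): print(fit(pics,NOSE,(g[0],g[1],a),z,.008,.06))
out=[]
for c,(x0,y0,w,h) in((p,(230,130,75,90)),(q,(265,180,75,90))):
    im=cv2.resize(c["color"][y0:y0+h,x0:x0+w,::-1],None,fx=5,fy=5,interpolation=2)
    for u in proj(c,T(g[0],g[1],a,z,NOSE)): cv2.circle(im,tuple(int(t) for t in ((u-[x0,y0]+.5)*5)),1,(0,255,0),-1)
    for u in proj(c,T(.5935,.004,-.312,0,PRESS)): cv2.circle(im,tuple(int(t) for t in ((u-[x0,y0]+.5)*5)),0,(255,0,0),-1)
    out.append(im)
cv2.imwrite("pics/pre.png",np.hstack(out))
E
```

```text
t: 17.15
ee_pos: [0.4954, 0.0342, 0.0402]
tool_rot: [-0.49, -3.103, 0.0]
contact_force: [0.7, 0.3, -2.3]
width: 0.534
grip_force: 30.0
expect [0.5297 0.0232 0.061 ] [0.49542644 0.03422615 0.04023451]
(array([ 0.52902087,  0.02735915, -0.36932233]), np.float64(-181.67613220214844))
(array([ 0.53767938,  0.0309122 , -0.34879442]), np.float64(-64.55101776123047))
(array([ 0.52758477,  0.02346564, -0.30331273]), np.float64(-149.89266967773438))
```

View pics/pre.png

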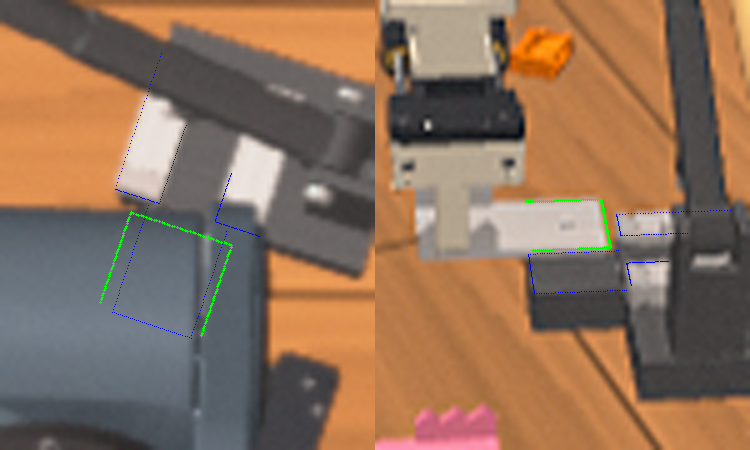

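The side view shows the held plate level and matching its predicted outline: nose at (607,225) against the prediction at (610,247), about 2 mm short. It lines up with the ledge and slot. I'll lower it to the ledge and slide in carefully.

```bash
python3 -m inch '[{"slide":[0,0,0.1],"turn":0,"jaw":0.6},{"slide":[0,0,0.2],"turn":0,"jaw":0.6},{"slide":[0,0,0.3],"turn":0,"jaw":0.6},{"slide":[0,0,0.4],"turn":0,"jaw":0.6},{"slide":[0,0,0.48],"turn":0,"jaw":0.6},{"slide":[0,0,0.54],"turn":0,"jaw":0.6},{"slide":[0,0,0.58],"turn":0,"jaw":0.6},{"slide":[0,0,0.6],"turn":0,"jaw":0.6}]' 20
python3 -m inch '[{"slide":[-0.05,0,0],"turn":0,"jaw":0.6},{"slide":[-0.1,0,0],"turn":0,"jaw":0.6},{"slide":[-0.15,0,0],"turn":0,"jaw":0.6},{"slide":[-0.2,0,0],"turn":0,"jaw":0.6},{"slide":[-0.25,0,0],"turn":0,"jaw":0.6},{"slide":[-0.3,0,0],"turn":0,"jaw":0.6},{"slide":[-0.35,0,0],"turn":0,"jaw":0.6},{"slide":[-0.4,0,0],"turn":0,"jaw":0.6}]' 20
```

```text
t: 18.05
ee_pos: [0.4956, 0.0346, 0.0099]
tool_rot: [-0.489, -3.103, 0.0]
contact_force: [-0.3, -0.3, -2.1]
width: 0.533
grip_force: 20.0
t: 18.85
ee_pos: [0.5149, 0.0284, 0.0101]
tool_rot: [-0.489, -3.103, 0.0]
contact_force: [0.5, -0.7, -3.1]
width: 0.537
grip_force: 20.0
```

```bash
python3 -m inch '[{"slide":[-0.04,0,0],"turn":0,"jaw":0.6},{"slide":[-0.08,0,0],"turn":0,"jaw":0.6},{"slide":[-0.12,0,0],"turn":0,"jaw":0.6},{"slide":[-0.16,0,0],"turn":0,"jaw":0.6},{"slide":[-0.2,0,0],"turn":0,"jaw":0.6},{"slide":[-0.24,0,0],"turn":0,"jaw":0.6},{"slide":[-0.28,0,0],"turn":0,"jaw":0.6},{"slide":[-0.3,0,0],"turn":0,"jaw":0.6}]' 20
python3 - <<'E'
from plant import sensors
from h import *
s=sensors.sense();print(s["contact_force"].round(1) if hasattr(s["contact_force"],"round") else s["contact_force"],s["wrist_torque"])
E
```

```text
t: 19.65
ee_pos: [0.5291, 0.0238, 0.0101]
tool_rot: [0.489, 3.103, -0.0]
contact_force: [-0.0, 1.0, -2.2]
width: 0.535
grip_force: 20.0
[-0.   1.  -2.2] [ 0.10275793  0.10063347 -0.02289374]
```

```bash
python3 -m inch '[{"slide":[-0.06,0,0],"turn":0,"jaw":0.6},{"slide":[-0.12,0,0],"turn":0,"jaw":0.6},{"slide":[-0.18,0,0],"turn":0,"jaw":0.6},{"slide":[-0.24,0,0],"turn":0,"jaw":0.6},{"slide":[-0.3,0,0],"turn":0,"jaw":0.6},{"slide":[-0.36,0,0],"turn":0,"jaw":0.6},{"slide":[-0.42,0,0],"turn":0,"jaw":0.6},{"slide":[-0.46,0,0],"turn":0,"jaw":0.6}]' 20
python3 -m inch '[{"slide":[-0.02,0,0],"turn":0,"jaw":0.6},{"slide":[-0.04,0,0],"turn":0,"jaw":0.6},{"slide":[-0.07,0,0],"turn":0,"jaw":0.6},{"slide":[-0.1,0,0],"turn":0,"jaw":0.6},{"slide":[-0.13,0,0],"turn":0,"jaw":0.6},{"slide":[-0.16,0,0],"turn":0,"jaw":0.6},{"slide":[-0.18,0,0],"turn":0,"jaw":0.6},{"slide":[-0.2,0,0],"turn":0,"jaw":0.6}]' 20
```

```text
t: 20.45
ee_pos: [0.5511, 0.0167, 0.0101]
tool_rot: [0.489, 3.103, 0.0]
contact_force: [-0.5, 1.3, -2.1]
width: 0.535
grip_force: 20.0
t: 21.25
ee_pos: [0.5604, 0.0137, 0.0101]
tool_rot: [-0.489, -3.103, -0.0]
contact_force: [-0.3, 1.4, -2.1]
width: 0.536
grip_force: 20.0
```

```bash
python3 -m inch '[{"slide":[-0.01,0,0],"turn":0,"jaw":0.6},{"slide":[-0.02,0,0],"turn":0,"jaw":0.6},{"slide":[-0.03,0,0],"turn":0,"jaw":0.6},{"slide":[-0.04,0,0],"turn":0,"jaw":0.6},{"slide":[-0.05,0,0],"turn":0,"jaw":0.6},{"slide":[-0.06,0,0],"turn":0,"jaw":0.6},{"slide":[-0.07,0,0],"turn":0,"jaw":0.6},{"slide":[-0.08,0,0],"turn":0,"jaw":0.6}]' 20
```

```text
t: 22.05
ee_pos: [0.5642, 0.0125, 0.0101]
tool_rot: [-0.489, -3.103, 0.0]
contact_force: [-0.8, 2.2, -2.5]
width: 0.54
grip_force: 20.0
```

```bash
python3 -m inch '[{"slide":[-0.01,0,0],"turn":0,"jaw":0.6},{"slide":[-0.02,0,0],"turn":0,"jaw":0.6},{"slide":[-0.03,0,0],"turn":0,"jaw":0.6},{"slide":[-0.04,0,0],"turn":0,"jaw":0.6},{"slide":[-0.05,0,0],"turn":0,"jaw":0.6},{"slide":[-0.06,0,0],"turn":0,"jaw":0.6},{"slide":[-0.06,0,0],"turn":0,"jaw":0.6},{"slide":[-0.06,0,0],"turn":0,"jaw":0.6}]' 20
```

```text
t: 22.85
ee_pos: [0.5644, 0.0119, 0.0095]
tool_rot: [-0.488, -3.098, 0.001]
contact_force: [-10.9, 4.2, 2.6]
width: 0.537
grip_force: 20.0
```

```bash
python3 -m inch '[{"slide":[-0.02,0,0],"turn":0,"jaw":0.6},{"slide":[-0.04,0,0],"turn":0,"jaw":0.6},{"slide":[-0.04,0,0],"turn":0,"jaw":0.6},{"slide":[0.02,0,0.01],"turn":0,"jaw":0.6},{"slide":[0.04,0,0.01],"turn":0,"jaw":0.6},{"slide":[0.04,0,0.01],"turn":0,"jaw":0.5},{"slide":[0.04,0,0.01],"turn":0,"jaw":0.4},{"slide":[0.04,0,0.01],"turn":0,"jaw":0.3}]' 10
python3 - <<'E'
from plant import sensors,camera
from h import *
s=sensors.sense();q=camera("side");p=camera("top")
hx=T(.5935,.004,-.312,0,(5,0,0))[0]
for pics in([q],): print(fit(pics,np.vstack([seg((-55,-25,0),(-55,25,0)),seg((-55,-25,0),(-9,-25,0))]),(.5982,.0025,-.312),.03,.008,.06)[0],hx)
crop(q,270,170,100,90,6,"pics/home.png")
E
```

```text
t: 23.65
ee_pos: [0.5657, 0.0121, 0.01]
tool_rot: [0.489, 3.102, 0.0]
contact_force: [-0.9, -0.3, 0.3]
width: 0.643
grip_force: 0.0
[ 0.59627551  0.00171091 -0.35278326] [0.59825861 0.00246519 0.        ]
```

```bash
python3 -m inch '[{"slide":[0,0,0],"turn":0,"jaw":0.1},{"slide":[0,0,0],"turn":0,"jaw":0},{"slide":[0,0,-0.2],"turn":0,"jaw":0},{"slide":[0,0,-0.6],"turn":0,"jaw":0},{"slide":[0,0,-1.2],"turn":0,"jaw":0},{"slide":[0,0,-2.0],"turn":0,"jaw":0},{"slide":[0,0,-2.8],"turn":0,"jaw":0},{"slide":[0,0,-3.6],"turn":0,"jaw":0.2}]' 10
python3 -m inch '[{"slide":[0,0,-0.5],"turn":0,"jaw":1},{"slide":[0,0,-1.0],"turn":0,"jaw":1},{"slide":[0,0,-1.0],"turn":0,"jaw":1},{"slide":[0,0,-1.0],"turn":0,"jaw":1},{"slide":[0,0,-1.0],"turn":0,"jaw":1},{"slide":[0,0,-1.0],"turn":0,"jaw":1},{"slide":[0,0,-1.0],"turn":0,"jaw":1},{"slide":[0,0,-1.0],"turn":0,"jaw":1}]' 10
python3 - <<'E'
from plant import sensors,camera
from h import *
s=sensors.sense();q=camera("side");p=camera("top")
print(go(s,T(.5935,.004,-.312,.24,(40,100,0))[0],np.pi/2-.312),s["ee_pos"])
for z,P in((.03,np.vstack([seg((-55,-25,0),(-55,25,0)),seg((-55,-25,0),(-9,-25,0))])),):
    for pics in([q],[p],[p,q]): print(fit(pics,P,(.5982,.0025,-.312),z,.008,.06)[0])
h=cv2.cvtColor(p["color"],cv2.COLOR_RGB2HSV);m=((h[...,0]>10)&(h[...,0]<18)&(h[...,1]>240)&(h[...,2]>200)).astype(np.uint8)
n,_,st,c=cv2.connectedComponentsWithStats(m);print([(st[i][4],ray(p,c[i],.02).round(3)) for i in range(1,n) if st[i][4]>40])
E
```

```text
t: 24.55
ee_pos: [0.5648, 0.0122, 0.1921]
tool_rot: [0.489, 3.103, 0.0]
contact_force: [0.9, 0.1, -0.2]
width: 0.952
grip_force: 0.0
t: 25.35
ee_pos: [0.565, 0.0122, 0.2392]
tool_rot: [-0.489, -3.103, 0.0]
contact_force: [0.3, 0.4, 0.3]
width: 0.274
grip_force: 0.0
([-1.392, 2.02, -0.017], np.float64(-0.006), 'q6', np.float64(-1.32), 'cur yaw', np.float64(1.258)) [0.56497727 0.01217999 0.23920843]
[ 0.59652725  0.00202968 -0.2829833 ]
[ 0.59574895  0.00385442 -0.25284034]
[ 0.59595715  0.00350471 -0.25224461]
[(np.int32(111), array([0.659, 0.286, 0.02 ])), (np.int32(146), array([0.406, 0.331, 0.02 ]))]
```

```bash
python3 -m inch '[{"slide":[-0.3,0.5,0],"turn":0,"jaw":1},{"slide":[-0.7,1.0,0],"turn":0,"jaw":1},{"slide":[-1.1,1.5,0],"turn":0,"jaw":1},{"slide":[-1.39,2.02,0],"turn":0,"jaw":1},{"slide":[-1.39,2.02,0],"turn":0,"jaw":1},{"slide":[-1.39,2.02,0.3],"turn":0,"jaw":1},{"slide":[-1.39,2.02,0.6],"turn":0,"jaw":1},{"slide":[-1.39,2.02,0.9],"turn":0,"jaw":1}]' 10
python3 -m inch '[{"slide":[0,0,0.1],"turn":0,"jaw":1},{"slide":[0,0,0.2],"turn":0,"jaw":1},{"slide":[0,0,0.3],"turn":0,"jaw":1},{"slide":[0,0,0.4],"turn":0,"jaw":1},{"slide":[0,0,0.5],"turn":0,"jaw":1},{"slide":[0,0,0.6],"turn":0,"jaw":1},{"slide":[0,0,0.7],"turn":0,"jaw":1},{"slide":[0,0,0.8],"turn":0,"jaw":1}]' 10
```

```text
t: 26.25
ee_pos: [0.6618, 0.0864, 0.1936]
tool_rot: [-0.49, -3.103, 0.0]
contact_force: [0.3, -0.2, -0.1]
width: 0.009
grip_force: 0.0
t: 27.05
ee_pos: [0.6638, 0.0875, 0.1566]
tool_rot: [0.488, 3.099, 0.003]
contact_force: [1.5, 1.6, 10.8]
width: 0.006
grip_force: 4.3
```

```bash
python3 -m inch '[{"slide":[0,0,0.12],"turn":0,"jaw":1},{"slide":[0,0,0.25],"turn":0,"jaw":1},{"slide":[0,0,0.37],"turn":0,"jaw":1},{"slide":[0,0,0.5],"turn":0,"jaw":1},{"slide":[0,0,0.62],"turn":0,"jaw":1},{"slide":[0,0,0.75],"turn":0,"jaw":1},{"slide":[0,0,0.87],"turn":0,"jaw":1},{"slide":[0,0,1.0],"turn":0,"jaw":1}]' 10
python3 -m inch '[{"slide":[0,0,0.06],"turn":0,"jaw":1},{"slide":[0,0,0.12],"turn":0,"jaw":1},{"slide":[0,0,0.18],"turn":0,"jaw":1},{"slide":[0,0,0.24],"turn":0,"jaw":1},{"slide":[0,0,0.3],"turn":0,"jaw":1},{"slide":[0,0,0.34],"turn":0,"jaw":1},{"slide":[0,0,0.38],"turn":0,"jaw":1},{"slide":[0,0,0.4],"turn":0,"jaw":1}]' 10
```

```text
t: 27.85
ee_pos: [0.6647, 0.0882, 0.1072]
tool_rot: [0.488, 3.097, 0.005]
contact_force: [3.1, 8.3, 14.2]
width: 0.008
grip_force: 6.1
t: 28.65
ee_pos: [0.6651, 0.0889, 0.0875]
tool_rot: [0.488, 3.096, 0.006]
contact_force: [2.4, 8.7, 14.7]
width: 0.004
grip_force: 6.6
```

```bash
python3 -m inch '[{"slide":[0,0,0.03],"turn":0,"jaw":1},{"slide":[0,0,0.06],"turn":0,"jaw":1},{"slide":[0,0,0.09],"turn":0,"jaw":1},{"slide":[0,0,0.12],"turn":0,"jaw":1},{"slide":[0,0,0.15],"turn":0,"jaw":1},{"slide":[0,0,0.18],"turn":0,"jaw":1},{"slide":[0,0,0.2],"turn":0,"jaw":1},{"slide":[0,0,0.2],"turn":0,"jaw":1}]' 10
```

```text
t: 29.45
ee_pos: [0.6655, 0.089, 0.0812]
tool_rot: [0.488, 3.095, 0.007]
contact_force: [-10.3, 8.5, 42.9]
width: 0.007
grip_force: 21.0
```

The force jumped to 43 N at the expected height, so the lever is on its bottom stop. I'll follow it back up and clear.

```bash
python3 -m inch '[{"slide":[0,0,-0.2],"turn":0,"jaw":1},{"slide":[0,0,-0.5],"turn":0,"jaw":1},{"slide":[0,0,-0.8],"turn":0,"jaw":1},{"slide":[0,0,-1.1],"turn":0,"jaw":1},{"slide":[0,0,-1.4],"turn":0,"jaw":1},{"slide":[0,0,-1.7],"turn":0,"jaw":1},{"slide":[0,0,-2.0],"turn":0,"jaw":1},{"slide":[0,0,-2.4],"turn":0,"jaw":1}]' 10
python3 -m inch '[{"slide":[0,0,-0.6],"turn":0,"jaw":1},{"slide":[0,0,-1.2],"turn":0,"jaw":1},{"slide":[0.5,0.3,-1.6],"turn":0,"jaw":1},{"slide":[1.2,0.8,-1.6],"turn":0,"jaw":1},{"slide":[1.9,1.3,-1.6],"turn":0,"jaw":1},{"slide":[2.6,1.9,-1.6],"turn":0,"jaw":1},{"slide":[3.3,2.5,-1.6],"turn":0,"jaw":1},{"slide":[4.0,3.1,-1.6],"turn":0,"jaw":1}]' 10
python3 - <<'E'
from plant import sensors,camera,spotter
from h import *
s=sensors.sense();q=camera("side");p=camera("top");z=np.load("pics/state.npz")
P=np.vstack([seg((-55,-25,0),(-55,25,0)),seg((-55,-25,0),(-9,-25,0))])
for pics in([q],[p],[p,q]): print(fit(pics,P,(.5982,.0025,-.312),.03,.008,.06)[0])
# lever tip & bystanders unchanged: image difference with the picture before
d=np.abs(p["color"].astype(int)-z["p"]).max(2);e=np.abs(q["color"].astype(int)-z["q"]).max(2)
for n,D,(x0,y0,x1,y1) in(("top lever",d,(215,115,265,150)),("top jar",d,(335,120,365,155)),("top wide",d,(385,145,435,195)),("top punch",d,(200,220,222,272)),("spare",d,(140,135,170,160)),("side lever",e,(318,160,336,220))):
    print(n,(D[y0:y1,x0:x1]>40).mean().round(3))
h=cv2.cvtColor(p["color"],cv2.COLOR_RGB2HSV);m=((h[...,0]>10)&(h[...,0]<18)&(h[...,1]>240)&(h[...,2]>200)).astype(np.uint8)
n,_,st,c=cv2.connectedComponentsWithStats(m);print([(st[i][4],ray(p,c[i],.02).round(3)) for i in range(1,n) if st[i][4]>40],s["ee_pos"])
E
```

```text
t: 30.25
ee_pos: [0.6621, 0.0866, 0.1949]
tool_rot: [-0.49, -3.103, 0.0]
contact_force: [1.6, 0.2, -0.2]
width: 0.006
grip_force: 0.0
t: 31.05
ee_pos: [0.5186, 0.2973, 0.2749]
tool_rot: [0.489, 3.103, 0.001]
contact_force: [-0.1, -0.1, -0.1]
width: 0.003
grip_force: 0.0
[ 0.59673544  0.0029956  -0.26988935]
[ 0.60135972  0.00409343 -0.31504686]
[ 0.59883978  0.00396018 -0.32236173]
top lever 0.0
top jar 0.0
top wide 0.0
top punch 0.0
spare 0.0
side lever 0.0
[(np.int32(125), array([0.66 , 0.285, 0.02 ])), (np.int32(182), array([0.408, 0.33 , 0.02 ]))] [0.51860081 0.29733646 0.27488119]
```

```bash
python3 - <<'E'
from plant import bot
print(bot.finish_job())
E
```

```text
the job is handed in; nothing more can be done
None
```

I handed the job in without a result coming back: the buckle is in the tray, the toothplate is against the slot stop (measured to about 2 mm), the lever was pushed to its bottom stop and is back up, and the jar, punch, wide plate and spare buckle show no movement.

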